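# Pack coffee plugs down the dispenser tube

### The job

A pressed coffee plug is caught part-way down the clear dispenser tube. Put the loose coffee plug into the tube on top of it, then take the tamper and press the two plugs down together, firmly, until the lower one sits on the bottom of the tube. Finally stand the tamper upright on the chopping board again and leave the tin and the little box where they are.

Things in the scene. Friction and masses are not known exactly. Their poses are not given: they have to be found in the camera images.
- tube: Upright clear dispenser tube, fixed to the worktop, 132 mm high, with a round black foot 76 mm wide and a flared steel mouth (51 mm outside diameter, 45 mm inside at the rim, narrowing to the bore within 8 mm). Bore 34 mm diameter, inner floor 10 mm above the worktop. Origin: centre of the underside; z up along the bore, so the mouth's centre is at 132 mm.
- first_plug (a joint): How far (m) the caught plug has been pushed down the tube from its highest position; 0 to 0.045, where 0.045 = sitting on the tube's floor. It starts anywhere from 0 to 0.020. The tight fit holds it with about 5 N of friction; it stays where it is pushed to.
- first_plug_top (a point): Centre of the upper face of the caught plug, a dark brown cylinder 30 mm in diameter and 30 mm high inside the tube; 85 mm above the tube's underside at joint value 0, 40 mm when it sits on the floor.
- plug: The loose coffee plug: dark brown upright cylinder, 30 mm in diameter, 30 mm high, 30 g, standing on the worktop; slides freely in the bore. Origin: centre of its underside, z up.
- tamper: Tamper rod standing upright on the chopping board: 160 mm long, steel foot 30 mm in diameter and 14 mm high with a 23 mm collar up to 20 mm, then a straight pale wooden shaft 18 mm in diameter from 20 to 152 mm, tapering to the top; 0.16 kg. Origin: centre of the foot's underside, z along the shaft to its top.
- board: Wooden chopping board, 200 (x) by 300 (y) by 22 mm, lying fixed on the worktop. Origin: centre of its underside; the top is at 22 mm.
- fish_tin: Low round tin, 86 mm in diameter, 40 mm high, loose; leave it alone. Origin: centre of its underside.
- match_box: Small dark box, 37 by 58 by 21 mm, loose; leave it alone. Origin: centre of its underside.
Things that resemble listed ones, but are neither listed nor needed, are in the scene too. Of the things that look like the tamper, the smaller one is meant.

How it is judged:
By the outcome, as a careful person would: the job done as asked, in the order asked, and still so for the second after the job is handed in, with the robot touching nothing.
It also fails if it takes over 59 s, if anything falls off the work surface, if the arm or the gripper's body presses on something with over 40 N, if the wrist force passes 120 N, or if a joint passes its speed limit or range.

### The arm

A 7-joint arm with a two-finger parallel gripper is mounted at the origin on a cart in front of the work surface, level with it; the furniture and walls round the work are solid. World frame = base frame: x ahead of the robot, y to its left, z up, the work surface at z = 0. Lengths are in m, angles in rad, forces in N, time in s.
With the tool pointing down it reaches from about 0.35 to 0.9 m from the base axis. Payload 8.1 kg.
Tool frame: the origin (TCP) lies midway between the tips of the shut fingers; the grasp point (between the pads) lies 19 mm behind it; z points along the fingers, y is the line along which they close (so a half turn about z gives the same grasp; the last joint's range is limited). The gripper opens to 92 mm and grips with 3 to 60 N. Pads are 19 mm wide; open, the fingers measure 130 mm over their backs; the gripper's body (75 mm by 190 mm) begins 47 mm behind the grasp point.
Start: joints at [1.224, 0.434, 0.025, 1.573, -0.012, 1.134, -0.075], TCP at [0.151, -0.607, 0.193] pointing down, gripper open.
Joint ranges: [-2.62, 2.62], [-0.44, 2.09], [-1.27, 1.32], [0.08, 2.57], [-1.32, 4.46], [0.12, 2], [-2.74, 2.74]. Speed limits (rad/s): [2.22, 2.22, 3.01, 3.01, 3.14, 3.14, 3.14].

### API

Orientations are given as a rotation vector (axis times angle).
In Python, from cell import observe, get_image, camera_model, sign_off, recognise, silhouettes gives the robot as it stands.
- The arm moves only by the tool apply_moves, never from a script. Its argument "motion" is a list of rows, each an object of numbers: "x", "y", "z": the shift along the world's x, y, z in cm; "yaw": the turn about the world's z in degrees; "hand": the opening, from -1 (shut) to 1 (fully open), so that 0 is half open. In form: [{"x": .., "y": .., "z": .., "yaw": .., "hand": ..}, ...]. A call has 1 to 10 rows; each row is the pose to reach, as a shift and turn from the pose commanded when the call began; what a row does not reach only later rows make up. A row lasts 1/8 s, in which the tool goes at most 62.5 mm and 10.7 degrees, less where a joint would pass 70% of its speed; a pose out of reach is approached as far as the arm can. A call with a gripper value outside its range is refused whole. The fingers move at their own pace and stop on an object; "newtons" is the grip in N (left out, the last holds). Time passes only in rows, so rows that repeat a pose let the fingers close. It gives the time, the measured TCP pose, the force, the opening and the grip force at its end, in the units of the state.
- observe(): the state, without advancing time (a new reading comes with each control period).
- get_image(name): name is "side" or "top" or "wrist"; returns the picture (384x512x3 uint8, blue, green, red); there is no depth.
- camera_model(name): a dict with "camera_matrix" (3x3 intrinsics, pixels), "T" (4x4, takes a point from camera to world coordinates). Camera axes: x right, y up, looking along -z (the intrinsics and any distortion apply to the point x, -y, -z); pixel columns grow to the right and rows downward; lengths in m; the calibration is good to about 2 mm. A picture is of the moment at which its call begins: read the wrist's pose just before it. camera_model takes no time and is no camera call; for the wrist camera it gives the pose at the moment of the call.
- sign_off(): hands the job in; it is judged then, once.
Trained networks look in the newest picture that a camera, given by its name, has taken for a name from the list of things; names that differ only in an ending like _2 or _b are one class to them, and where a whole thing is asked for, a point or a joint stands for the part that bears it (a point fixed in the world has none). Each returns a list of dicts, best first, with "p" (0 to 1); they miss things now and then, are a little off and sometimes report something else, mostly with a low value. They report only what shows in the picture. A call takes as long as a camera call. They do not tell look-alikes from the thing itself.
- recognise(query, camera): "rect" ([left, top, right, bottom] in pixels, round what is visible of it).
- silhouettes(query, camera): "mask" (384x512 bool, what is visible of it) and "rect" ([left, top, right, bottom] in pixels, round what is visible of it).
The state is a dict: "clock": time; "joints": joint angles; "dq": joint speeds; "joint_efforts": joint torques, N m; "position": TCP position; "ee_rot": TCP orientation; "force": force on the tool from outside, world axes, zero at the start; "ft_torque": the same for the moment, N m; "width": opening from 0.0 (shut) to 1.0 (fully open); "gripper_force": force on a finger pad.
Only numpy, scipy, OpenCV 4.12 (cv2) and the standard library are available. Lean on these libraries where they do the work, as an engineer would, in place of code of your own. Each camera call takes 0.05 s, during which the arm holds its last target. There are 200 camera calls.

## Working session

There is one attempt and no reset: what is moved stays moved. The work goes in short steps, Python scripts to look and compute and a tool call to move; the robot and the scene stay as the last step left them, time stands still between calls to the robot, and variables do not carry over. Pictures are saved under pics/ and viewed, at most 10 in all, crops included, and the job is handed in when it is done.

Besides the shell and the picture viewer there is one more tool, called by a JSON object that holds its "method" and its "body". apply_moves: Moves the arm, as the interface text tells. Its arguments: {"type":"object","properties":{"motion":{"type":"array","items":{"type":"object","properties":{"x":{"type":"number"},"y":{"type":"number"},"z":{"type":"number"},"yaw":{"type":"number"},"hand":{"type":"number"}}}},"newtons":{"type":"number"}},"required":["motion"]}

```bash
mkdir -p pics; ls; cat > h.py <<'E'
import numpy as np, cv2
from cell import *
def ray(cam,u,v,m=None):
    m=m or camera_model(cam); K=np.array(m["camera_matrix"]);T=np.array(m["T"])
    p=np.linalg.solve(K,[u,v,1.]); d=T[:3,:3]@np.array([p[0],-p[1],-1.]); return T[:3,3],d/np.linalg.norm(d)
def onz(cam,u,v,z,m=None):
    o,d=ray(cam,u,v,m); return o+d*(z-o[2])/d[2]
def proj(cam,P,m=None):
    m=m or camera_model(cam); K=np.array(m["camera_matrix"]);T=np.array(m["T"])
    c=T[:3,:3].T@(np.array(P)-T[:3,3]); q=K@np.array([c[0],-c[1],-c[2]]); return q[:2]/q[2]
E
python3 - <<'E'
from h import *
print({k:np.round(v,3) for k,v in observe().items()})
ims=[]
for c in ["side","top"]:
    im=get_image(c); ims.append(im); m=camera_model(c); print(c,[k for k in m],np.round(m["camera_matrix"],1).tolist(),np.round(m["T"],3).tolist())
    for q in ["tube","first_plug","plug","tamper","board","fish_tin","match_box"]:
        for r in recognise(q,c): print(c,q,round(r["p"],2),np.round(r["rect"]).astype(int).tolist())
cv2.imwrite("pics/a.png",cv2.resize(ims[0],(800,600),interpolation=cv2.INTER_CUBIC)); cv2.imwrite("pics/b.png",cv2.resize(ims[1],(800,600),interpolation=cv2.INTER_CUBIC))
E
```

```text
pics
{'clock': np.float64(0.0), 'joints': array([ 1.224,  0.435,  0.025,  1.574, -0.012,  1.134, -0.075]), 'dq': array([ 0.002, -0.001,  0.001, -0.   , -0.   , -0.001,  0.   ]), 'joint_efforts': array([-0.0000e+00, -6.6785e+01,  9.8500e-01, -3.1446e+01, -6.1000e-02,
        4.3000e-02,  0.0000e+00]), 'position': array([ 0.151, -0.606,  0.193]), 'ee_rot': array([-3.117e+00, -3.820e-01,  1.000e-03]), 'force': array([-0.487, -0.415, -0.101]), 'ft_torque': array([-0.002,  0.005,  0.003]), 'gripper_force': np.float64(0.0), 'width': np.float64(0.998)}
side ['camera_matrix', 'T'] [[449.3, 0.0, 250.2], [0.0, 449.3, 193.9], [0.0, 0.0, 1.0]] [[-0.977, 0.079, -0.199, 0.239], [-0.214, -0.411, 0.886, 1.312], [-0.011, 0.908, 0.418, 0.666], [0.0, 0.0, 0.0, 1.0]]
side tube 0.69 [244, 162, 264, 202]
side tamper 0.86 [195, 211, 212, 295]
side tamper 0.82 [236, 195, 246, 254]
side fish_tin 0.58 [268, 154, 287, 176]
side match_box 0.45 [276, 177, 283, 184]
top ['camera_matrix', 'T'] [[387.9, 0.0, 257.4], [0.0, 387.9, 182.8], [0.0, 0.0, 1.0]] [[-0.064, 0.971, -0.229, 0.26], [-0.998, -0.062, 0.014, 0.039], [-0.001, 0.229, 0.973, 1.212], [0.0, 0.0, 0.0, 1.0]]
top tube 0.96 [272, 164, 298, 195]
top first_plug 0.43 [280, 177, 289, 180]
top tamper 0.6 [149, 193, 168, 209]
top tamper 0.59 [86, 171, 124, 198]
top board 0.63 [129, 186, 233, 251]
top fish_tin 0.84 [368, 172, 399, 204]
top match_box 0.72 [319, 200, 339, 210]
```

View pics/a.png

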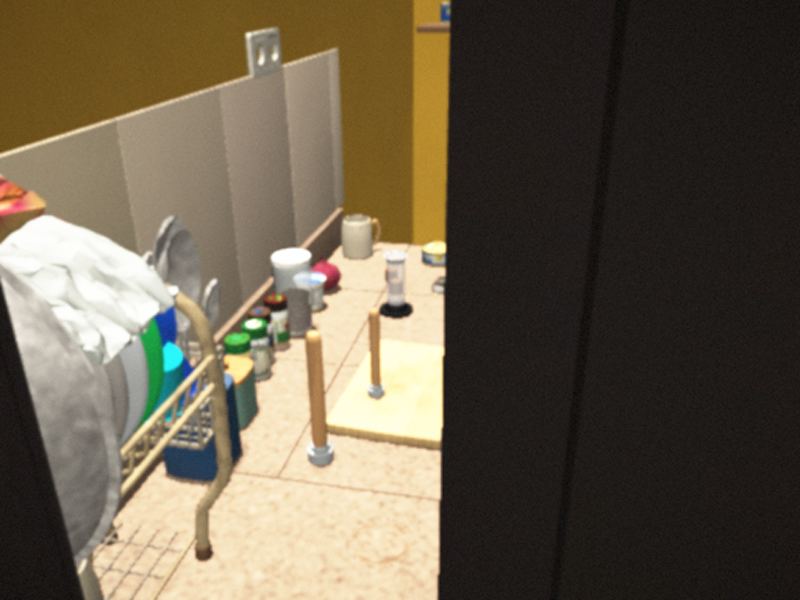

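View pics/b.png

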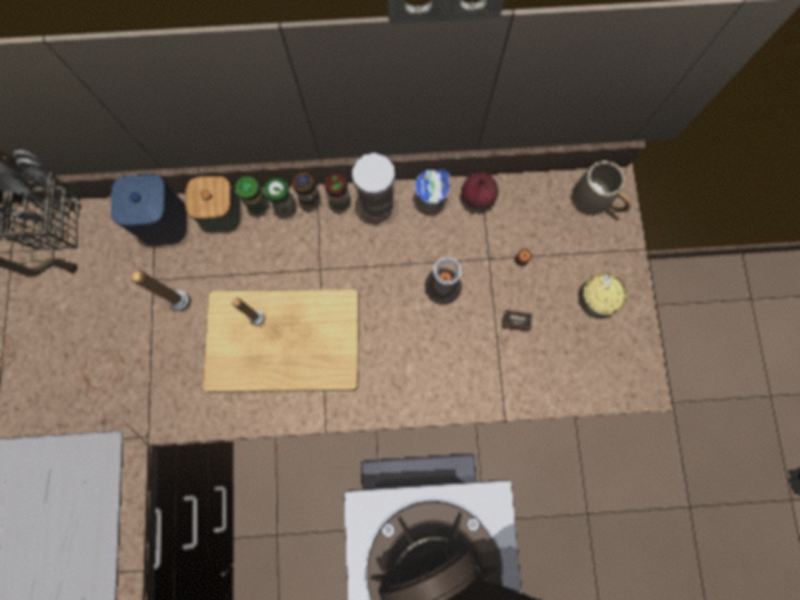

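The side view shows the two rods, the larger on the worktop at about (320,455) and the smaller on the board at (375,390), with the tube at (396,285); all are in the 800x600 enlargement. In the top view the tube is at (446,280), the box at (517,320), the tin at (604,295) and a small brown thing at (523,257) that is probably the loose plug. Tamper candidates in the top view are the foot at (180,300), which is larger and off the board, and the foot at (258,320), which is smaller and on the board. The second one fits. I'll confirm it in a crop.

```bash
python3 - <<'E'
from h import *
im=get_image("top"); 
for q in ["plug","tamper","tube"]:
    for r in silhouettes(q,"top"):
        ys,xs=np.nonzero(r["mask"]); print(q,round(r["p"],2),np.round(r["rect"]).tolist(),xs.mean().round(1),ys.mean().round(1))
f=lambda x0,y0,w,h:cv2.resize(im[y0:y0+h,x0:x0+w],(400,300),interpolation=cv2.INTER_CUBIC)
s=get_image("side")
g=cv2.resize(s[150:300,180:380][:, :200],(400,300),interpolation=cv2.INTER_CUBIC)
cv2.imwrite("pics/c.png",np.vstack([np.hstack([f(265,155,48,36),f(311,146,48,36)]),np.hstack([f(80,160,104,78),g])]))
for n,u,v,z in [("tampfoot",165,205,.03),("bigfoot",115,192,.007),("tubemouth",285.5,172.5,.132),("plugtop",335,164,.03),("box",331,205,.02),("tin",386,189,.04)]:
    print(n,onz("top",u,v,z).round(4))
print("tamp side",onz("side",240,250,.03).round(4), "tube side",onz("side",253.5,165,.132).round(4))
for k in [(.5,-.3,0)]: print(camera_model("wrist")["T"])
E
```

```text
plug 0.63 [327.0, 161.0, 339.0, 171.0] 334.7 163.8
tamper 0.86 [83.0, 171.0, 122.0, 201.0] 103.7 185.6
tamper 0.49 [150.0, 192.0, 170.0, 209.0] 159.3 199.1
tube 0.83 [273.0, 164.0, 296.0, 194.0] 283.8 180.1
tampfoot [0.4857 0.3115 0.03  ]
bigfoot [0.5421 0.4747 0.007 ]
tubemouth [ 0.5389 -0.059   0.132 ]
plugtop [ 0.583  -0.2268  0.03  ]
box [ 0.4545 -0.2021  0.02  ]
tin [ 0.4902 -0.373   0.04  ]
tamp side [0.4914 0.3187 0.03  ] tube side [ 0.5307 -0.0438  0.132 ]
[[ 2.41430247e-01  9.36181939e-01  2.55489359e-01  2.19593432e-01]
 [-9.70418116e-01  2.32819906e-01  6.39028323e-02 -5.90292298e-01]
 [ 3.41668987e-04 -2.63359579e-01  9.64697681e-01  3.84863589e-01]
 [ 0.00000000e+00  0.00000000e+00  0.00000000e+00  1.00000000e+00]]
```

View pics/c.png

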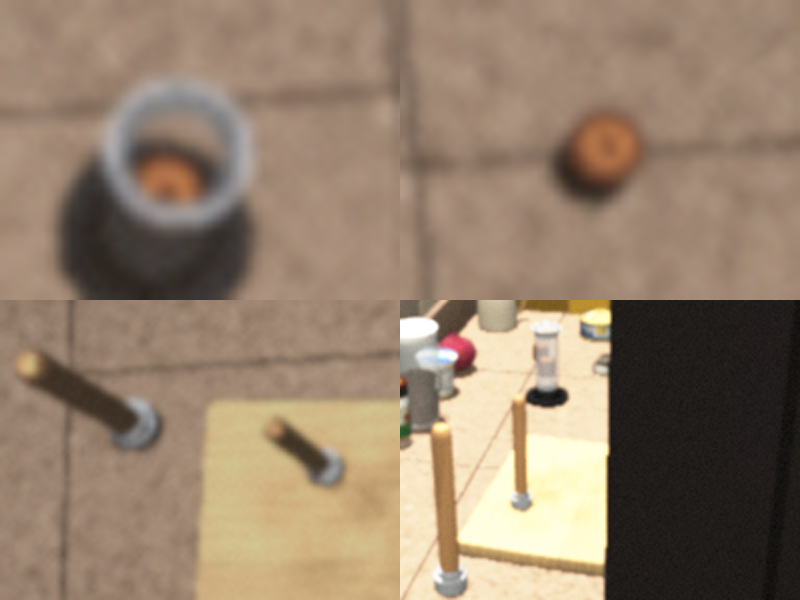

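The crops confirm it. The smaller rod stands on the board (top-view foot about (165,204)) and the larger one (115,192) is off it. The loose plug is at (335,164), and the caught plug shows through the tube mouth, whose ring centre is at about (286.6,173.4). I'll move over the loose plug.

{"method": "apply_moves", "body": {"motion": [{"x": 43,"y": 38,"z": -1,"hand": 1},{"x": 43,"y": 38,"z": -1},{"x": 43,"y": 38,"z": -1},{"x": 43,"y": 38,"z": -1},{"x": 43,"y": 38,"z": -1},{"x": 43,"y": 38,"z": -1},{"x": 43,"y": 38,"z": -1},{"x": 43,"y": 38,"z": -1},{"x": 43,"y": 38,"z": -1},{"x": 43,"y": 38,"z": -1}]}}

```text
schema error: expected keys x, y, z, yaw, hand
```

```bash
python3 - <<'E'
from h import *
s=observe(); print(s["clock"],s["position"].round(4),s["ee_rot"].round(3),s["dq"].round(2))
m=camera_model("wrist"); im=get_image("wrist"); print(np.round(m["camera_matrix"],1).tolist(), np.round(m["T"],3).tolist())
for r in silhouettes("plug","wrist"):
    ys,xs=np.nonzero(r["mask"]); print(round(r["p"],2),np.round(r["rect"]),xs.mean(),ys.mean(), onz("wrist",xs.mean(),ys.mean(),.022,m))
print("tcp px",proj("wrist",s["position"],m))
cv2.imwrite("pics/d.png",im)
E
```

```text
1.05 [ 0.1508 -0.6065  0.1934] [3.118 0.382 0.   ] [-0. -0. -0. -0. -0.  0. -0.]
[[278.4, 0.0, 254.9], [0.0, 278.4, 190.9], [0.0, 0.0, 1.0]] [[0.241, 0.936, 0.255, 0.22], [-0.97, 0.233, 0.064, -0.59], [0.0, -0.263, 0.965, 0.385], [0.0, 0.0, 0.0, 1.0]]
tcp px [253.66844873 215.18868657]
```

View pics/d.png

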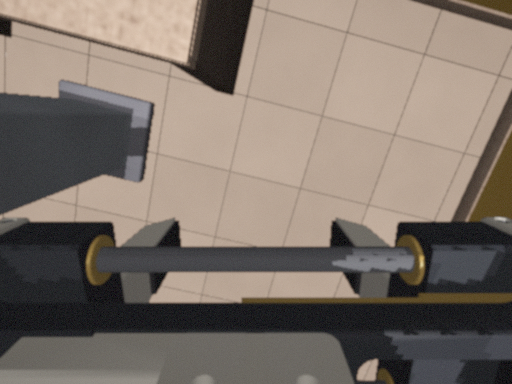

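The wrist view shows only floor tiles, with the fingertips at rows 220-300 and the TCP projecting to (254,215). The move was refused because every row needs all five keys.

{"method": "apply_moves", "body": {"motion": [{"x": 43,"y": 38,"z": -1,"yaw": 0,"hand": 1},{"x": 43,"y": 38,"z": -1,"yaw": 0,"hand": 1},{"x": 43,"y": 38,"z": -1,"yaw": 0,"hand": 1},{"x": 43,"y": 38,"z": -1,"yaw": 0,"hand": 1},{"x": 43,"y": 38,"z": -1,"yaw": 0,"hand": 1},{"x": 43,"y": 38,"z": -1,"yaw": 0,"hand": 1},{"x": 43,"y": 38,"z": -1,"yaw": 0,"hand": 1},{"x": 43,"y": 38,"z": -1,"yaw": 0,"hand": 1},{"x": 43,"y": 38,"z": -1,"yaw": 0,"hand": 1},{"x": 43,"y": 38,"z": -1,"yaw": 0,"hand": 1}]}}

```text
clock: 2.4
position: [0.5842, -0.221, 0.1831]
ee_rot: [-3.115, -0.393, -0.003]
force: [-0.1, -0.8, -0.7]
width: 0.995
gripper_force: 0.0
```

```bash
cat > lk.py <<'E'
import sys
from h import *
# usage: lk.py query z out
s=observe(); print(round(float(s["clock"]),2),s["position"].round(4),s["ee_rot"].round(3),"F",s["force"].round(1),"w",round(float(s["width"]),3),"dq",abs(s["dq"]).max().round(2))
m=camera_model("wrist"); im=get_image("wrist")
for a in sys.argv[1].split(","):
    q,z=a.split(":")
    for r in silhouettes(q,"wrist"):
        ys,xs=np.nonzero(r["mask"]); print(q,round(r["p"],2),np.round(r["rect"]),xs.mean().round(1),ys.mean().round(1), onz("wrist",xs.mean(),ys.mean(),float(z),m).round(4))
if len(sys.argv)>2: cv2.imwrite("pics/"+sys.argv[2],im)
np.savez("last.npz",im=im,T=m["T"],K=m["camera_matrix"])
E
python3 lk.py plug:.022,tube:.132
```

```text
2.4 [ 0.5842 -0.221   0.1831] [-3.115e+00 -3.930e-01 -3.000e-03] F [-0.1 -0.8 -0.7] w 0.995 dq 0.09
plug 0.94 [251. 162. 273. 186.] 260.3 172.0 [ 0.586  -0.2284  0.022 ]
tube 0.69 [ 45. 148. 160. 223.] 108.5 182.1 [ 0.564  -0.0915  0.132 ]
tube 0.24 [204. 237. 233. 246.] 215.1 241.0 [ 0.5315 -0.1963  0.132 ]
```

{"method": "apply_moves", "body": {"motion": [{"x": 0.3,"y": -0.1,"z": -5,"yaw": 0,"hand": 0.3},{"x": 0.3,"y": -0.1,"z": -8,"yaw": 0,"hand": 0.3},{"x": 0.3,"y": -0.1,"z": -10,"yaw": 0,"hand": 0.3},{"x": 0.3,"y": -0.1,"z": -10,"yaw": 0,"hand": 0.3},{"x": 0.3,"y": -0.1,"z": -10,"yaw": 0,"hand": 0.3}]}}

```text
clock: 3.18
position: [0.5837, -0.229, 0.0846]
ee_rot: [3.118, 0.379, 0.001]
force: [0.6, 0.2, 0.6]
width: 0.651
gripper_force: 0.0
```

```bash
cat > fit.py <<'E'
# fit upright cylinders' (x,y) to a mask: fit.py query d z0 z1
import sys
from h import *
from scipy.optimize import minimize
def sil(xy,r,z0,z1,m):
    a=np.linspace(0,2*np.pi,40); P=np.array([proj("c",(xy[0]+r*np.cos(t),xy[1]+r*np.sin(t),z),m) for z in (z0,z1) for t in a])
    im=np.zeros((384*4,512*4),np.uint8); cv2.fillConvexPoly(im,cv2.convexHull(np.round(P*4+1.5).astype(np.int32)),1); return im
def fit(mask,xy0,r,z0,z1,m):
    M=cv2.resize(mask.astype(np.uint8),None,fx=4,fy=4,interpolation=cv2.INTER_NEAREST)
    f=lambda p:1-(sil(p/100,r,z0,z1,m)&M).sum()/(sil(p/100,r,z0,z1,m)|M).sum()
    x0=np.array(xy0)*100; o=minimize(f,x0,method="Nelder-Mead",options=dict(initial_simplex=[x0,x0+[.5,0],x0+[0,.5]],xatol=.01,fatol=1e-4)); return o.x/100,1-o.fun
E
cat > pf.py <<'E'
from fit import *
s=observe(); print(round(float(s["clock"]),2),s["position"].round(4),s["width"])
m=camera_model("wrist"); get_image("wrist")
for r in silhouettes("plug","wrist")[:2]: print(r["p"],np.round(r["rect"]),fit(r["mask"],(.585,-.228),.015,0,.03,m))
E
python3 pf.py
```

```text
3.17 [ 0.5837 -0.229   0.0846] 0.6505164686601642
0.9 [244. 173. 272. 207.] (array([ 0.58578493, -0.22907327]), np.float64(0.8905174047634089))
```

{"method": "apply_moves", "body": {"newtons": 12, "motion": [{"x": 0.2,"y": 0,"z": -4,"yaw": 0,"hand": 0.3},{"x": 0.2,"y": 0,"z": -6.5,"yaw": 0,"hand": 0.3},{"x": 0.2,"y": 0,"z": -6.5,"yaw": 0,"hand": 0.3},{"x": 0.2,"y": 0,"z": -6.5,"yaw": 0,"hand": 0.3},{"x": 0.2,"y": 0,"z": -6.5,"yaw": 0,"hand": -1},{"x": 0.2,"y": 0,"z": -6.5,"yaw": 0,"hand": -1},{"x": 0.2,"y": 0,"z": -6.5,"yaw": 0,"hand": -1},{"x": 0.2,"y": 0,"z": -6.5,"yaw": 0,"hand": -1},{"x": 0.2,"y": 0,"z": -6.5,"yaw": 0,"hand": -1}]}}

```text
clock: 4.4
position: [0.5859, -0.2275, 0.0185]
ee_rot: [3.118, 0.382, 0.0]
force: [0.2, 1.1, 0.9]
width: 0.161
gripper_force: 0.0
```

```bash
python3 lk.py plug:.022 e.png
```

```text
4.4 [ 0.5859 -0.2275  0.0185] [3.118 0.382 0.   ] F [0.2 1.1 0.9] w 0.161 dq 0.0
plug 0.74 [238. 194. 278. 241.] 254.8 214.4 [ 0.5879 -0.2278  0.022 ]
```

View pics/e.png

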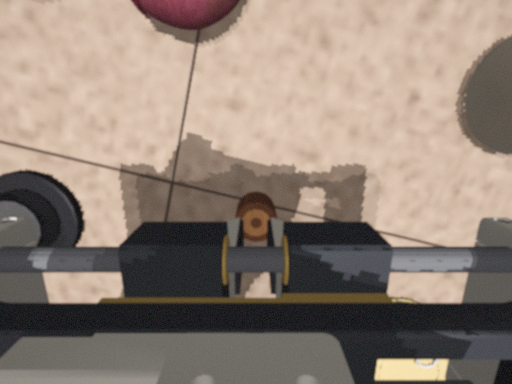

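{"method": "apply_moves", "body": {"newtons": 12, "motion": [{"x": 0,"y": 0,"z": 0,"yaw": 0,"hand": -1},{"x": 0,"y": 0,"z": 0,"yaw": 0,"hand": -1}]}}

```text
clock: 4.75
position: [0.5858, -0.2276, 0.0184]
ee_rot: [3.118, 0.382, -0.0]
force: [-0.5, -0.6, 1.0]
width: 0.002
gripper_force: 0.0
```

```bash
python3 - <<'E'
from h import *
s=observe();print(s["width"],s["gripper_force"],s["position"])
m=camera_model("wrist")
print(onz("wrist",256,222,.03,m), [proj("wrist",(.586+dx,-.2275,z),m).round(0).tolist() for dx in(-.015,0,.015) for z in (0,.03)])
im=get_image("wrist")
cv2.imwrite("pics/f.png",cv2.resize(im[180:310,180:340],(800,650))[:600])
for r in silhouettes("plug","wrist"): print(r["rect"])
E
```

```text
0.002497721373588344 0.0 [ 0.58580867 -0.22755913  0.01841479]
[ 0.5855333  -0.22929552  0.03      ] [[249.0, 224.0], [249.0, 240.0], [254.0, 207.0], [254.0, 221.0], [258.0, 189.0], [259.0, 201.0]]
[238.5, 191.5, 278.4, 218.4]
```

View pics/f.png

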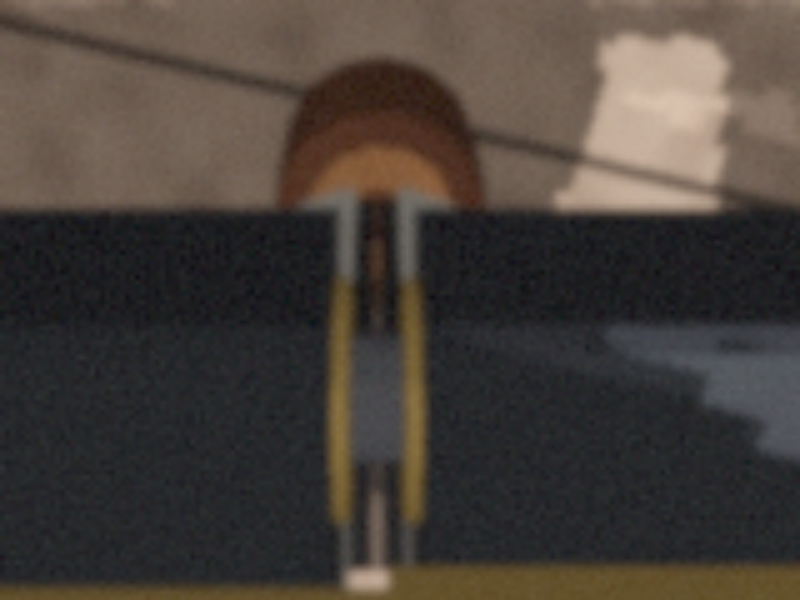

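The shut fingers pass above the plug, which stands unmoved (mask columns 238-278, top rim at row 201). So the real fingertips lie higher than the TCP figure suggests. I'll open, go lower while watching the force, and close again.

{"method": "apply_moves", "body": {"newtons": 12, "motion": [{"x": 0,"y": 0,"z": 0,"yaw": 0,"hand": 0.2},{"x": 0,"y": 0,"z": 0,"yaw": 0,"hand": 0.2},{"x": 0,"y": 0,"z": 0,"yaw": 0,"hand": 0.2},{"x": 0,"y": 0,"z": 0,"yaw": 0,"hand": 0.2},{"x": 0,"y": 0,"z": 0,"yaw": 0,"hand": 0.2},{"x": 0,"y": 0,"z": -0.5,"yaw": 0,"hand": 0.2},{"x": 0,"y": 0,"z": -1,"yaw": 0,"hand": 0.2},{"x": 0,"y": 0,"z": -1.4,"yaw": 0,"hand": 0.2},{"x": 0,"y": 0,"z": -1.4,"yaw": 0,"hand": 0.2}]}}

```text
clock: 5.98
position: [0.5854, -0.2274, 0.0039]
ee_rot: [-3.118, -0.382, 0.001]
force: [0.3, -0.2, 0.5]
width: 0.602
gripper_force: 0.0
```

```bash
python3 lk.py plug:.022 g.png; python3 pf.py
```

```text
5.97 [ 0.5854 -0.2274  0.0039] [-3.118e+00 -3.820e-01  1.000e-03] F [ 0.3 -0.2  0.5] w 0.602 dq 0.01
plug 0.66 [236. 197. 279. 245.] 255.4 222.1 [ 0.5875 -0.2282  0.022 ]
6.08 [ 0.5859 -0.2275  0.0044] 0.5974209054587347
0.96 [237. 197. 278. 242.] (array([ 0.58603123, -0.22879564]), np.float64(0.8792720158876012))
```

View pics/g.png

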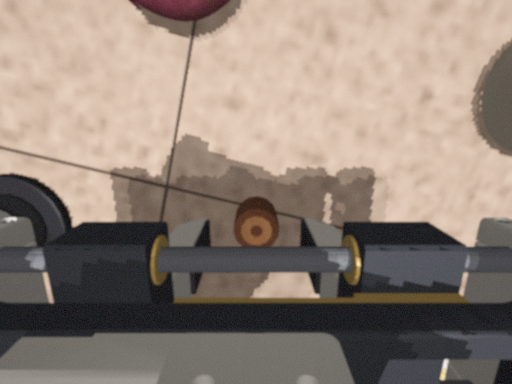

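The view shows the plug centred between the open fingers at (257,230). The scale of the finger gap (93 px for 55 mm) puts the tips about 30 mm higher than the TCP figure. I'll feel downward in small steps.

{"method": "apply_moves", "body": {"motion": [{"x": 0,"y": 0,"z": -0.3,"yaw": 0,"hand": 0.2},{"x": 0,"y": 0,"z": -0.5,"yaw": 0,"hand": 0.2},{"x": 0,"y": 0,"z": -0.5,"yaw": 0,"hand": 0.2}]}}

```text
clock: 6.55
position: [0.5857, -0.2275, -0.0008]
ee_rot: [-3.118, -0.382, 0.001]
force: [-0.2, 0.1, 0.3]
width: 0.597
gripper_force: 0.0
```

{"method": "apply_moves", "body": {"motion": [{"x": 0,"y": 0,"z": -0.3,"yaw": 0,"hand": 0.2},{"x": 0,"y": 0,"z": -0.6,"yaw": 0,"hand": 0.2},{"x": 0,"y": 0,"z": -0.6,"yaw": 0,"hand": 0.2}]}}

```text
clock: 6.92
position: [0.5856, -0.2274, -0.0069]
ee_rot: [-3.118, -0.382, 0.001]
force: [0.2, 0.1, 0.2]
width: 0.604
gripper_force: 0.0
```

{"method": "apply_moves", "body": {"motion": [{"x": 0,"y": 0,"z": -0.3,"yaw": 0,"hand": 0.2},{"x": 0,"y": 0,"z": -0.5,"yaw": 0,"hand": 0.2},{"x": 0,"y": 0,"z": -0.5,"yaw": 0,"hand": 0.2}]}}

```text
clock: 7.3
position: [0.5857, -0.2275, -0.0118]
ee_rot: [-3.118, -0.382, 0.001]
force: [0.1, 0.5, 0.5]
width: 0.602
gripper_force: 0.0
```

{"method": "apply_moves", "body": {"newtons": 12, "motion": [{"x": 0,"y": 0,"z": 0,"yaw": 0,"hand": -1},{"x": 0,"y": 0,"z": 0,"yaw": 0,"hand": -1},{"x": 0,"y": 0,"z": 0,"yaw": 0,"hand": -1},{"x": 0,"y": 0,"z": 0,"yaw": 0,"hand": -1},{"x": 0,"y": 0,"z": 0,"yaw": 0,"hand": -1}]}}

```text
clock: 7.92
position: [0.5859, -0.2276, -0.0115]
ee_rot: [3.118, 0.382, 0.0]
force: [-0.1, 0.1, 1.1]
width: 0.32
gripper_force: 12.0
```

```bash
python3 lk.py plug:.022
```

```text
7.92 [ 0.5859 -0.2276 -0.0115] [3.118 0.382 0.   ] F [-0.1  0.1  1.1] w 0.32 dq 0.0
plug 0.87 [235. 203. 282. 245.] 254.2 226.7 [ 0.5907 -0.2268  0.022 ]
```

Gripped: the opening of 0.32 equals 29.4 mm, with 12 N. The plug's underside is on the worktop now, so it sits at TCP z + 0.0115, whatever the tip offset is. I'll lift and carry it over the tube.

{"method": "apply_moves", "body": {"motion": [{"x": 0,"y": 0,"z": 6,"yaw": 0,"hand": -1},{"x": 0,"y": 0,"z": 12,"yaw": 0,"hand": -1},{"x": 0,"y": 0,"z": 18.5,"yaw": 0,"hand": -1},{"x": 0,"y": 0,"z": 18.5,"yaw": 0,"hand": -1},{"x": -2,"y": 6,"z": 18.5,"yaw": 0,"hand": -1},{"x": -4,"y": 11,"z": 18.5,"yaw": 0,"hand": -1},{"x": -4.9,"y": 16.6,"z": 18.5,"yaw": 0,"hand": -1},{"x": -4.9,"y": 16.6,"z": 18.5,"yaw": 0,"hand": -1},{"x": -4.9,"y": 16.6,"z": 18.5,"yaw": 0,"hand": -1},{"x": -4.9,"y": 16.6,"z": 18.5,"yaw": 0,"hand": -1}]}}

```text
clock: 9.28
position: [0.5368, -0.0632, 0.1729]
ee_rot: [3.118, 0.378, -0.001]
force: [0.3, -0.1, -0.6]
width: 0.316
gripper_force: 12.0
```

```bash
python3 lk.py tube:.132,plug:.2 ; python3 - <<'E'
from h import *
s=get_image("side"); t=get_image("top"); w=np.load("last.npz")["im"]
for c in ["side","top"]:
  for q in ["plug","tube"]:
    for r in recognise(q,c): print(c,q,round(r["p"],2),np.round(r["rect"],1))
g=lambda im,x,y,W,H:cv2.resize(im[y:y+H,x:x+W],(400,300),interpolation=cv2.INTER_CUBIC)
print("top ring",onz("top",286.6,173.4,.132), observe()["position"])
cv2.imwrite("pics/i.png",np.vstack([np.hstack([g(s,220,130,80,60),g(t,250,140,80,60)]),np.hstack([g(w,150,120,240,180),g(w,0,0,512,384)])]))
E
```

```text
9.28 [ 0.5368 -0.0632  0.1729] [ 3.118e+00  3.780e-01 -1.000e-03] F [ 0.3 -0.1 -0.6] w 0.316 dq 0.01
tube 0.67 [226. 139. 282. 219.] 251.6 173.9 [ 0.5579 -0.0561  0.132 ]
tube 0.29 [240. 177. 268. 197.] 251.5 185.5 [ 0.5479 -0.0584  0.132 ]
plug 0.78 [236. 204. 282. 245.] 254.4 226.4 [ 0.5393 -0.0632  0.2   ]
side tube 0.58 [242.5 158.8 263.7 207.9]
top tube 0.97 [274.6 174.8 295.  191.7]
top tube 0.37 [131.6 184.9 233.1 250.5]
top ring [ 0.536052  -0.0619358  0.132    ] [ 0.53686363 -0.06170121  0.17343128]
```

View pics/i.png

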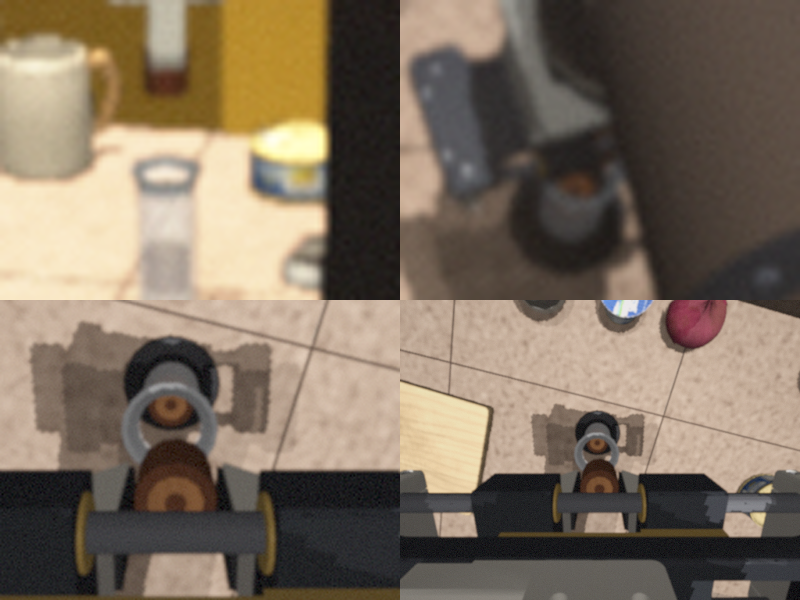

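The side crop shows the fingers holding the plug directly above the mouth, with about 21 mm of plug below the fingertips. In the wrist crop the ring centre is at about (252,196) px and the plug's top mark at (256,241). I'll work out the offset between them.

```bash
python3 - <<'E'
from h import *
d=np.load("last.npz"); m={"camera_matrix":d["K"],"T":d["T"]}; im=d["im"]
g=cv2.cvtColor(cv2.resize(im[150:260,200:310],None,fx=4,fy=4,interpolation=cv2.INTER_CUBIC),cv2.COLOR_BGR2GRAY)
c=cv2.HoughCircles(cv2.GaussianBlur(g,(0,0),3),cv2.HOUGH_GRADIENT,1.5,10,param1=80,param2=25,minRadius=60,maxRadius=140)
for x,y,r in (c[0][:6] if c is not None else []): print("hough",x/4+200,y/4+150,r/4)
print("ring",onz("w",251.7,195.6,.132,m).round(4),"plugtop",onz("w",256.2,241.2,.2145,m).round(4))
for x,y in [(.536,-.062),(.541,-.062),(.5368,-.0632)]:
    P=np.array([proj("w",(x+.0255*np.cos(t),y+.0255*np.sin(t),.132),m) for t in np.linspace(0,6.28,60)]); print((x,y),"ringbox",P.min(0).round(1),P.max(0).round(1))
print("plug px",proj("w",(.5368,-.0632,.2145),m))
# colour profile across the ring for edges: row 195, and column 252
print("row196",im[196,215:290].mean(1).astype(int).tolist()); print("col252",im[160:225,252].mean(1).astype(int).tolist())
print("side tcpline",[proj("side",(.5369,-.0617,z)).round(1).tolist() for z in (.132,.185,.205,.215)])
E
```

```text
ring [ 0.5392 -0.0607  0.132 ] plugtop [ 0.5364 -0.065   0.2145]
(0.536, -0.062) ringbox [223.1 170.6] [281.5 226.5]
(0.541, -0.062) ringbox [224.3 165. ] [283.  221.5]
(0.5368, -0.0632) ringbox [224.6 170. ] [283.1 226. ]
plug px [253.4182355  239.85661321]
row196 [79, 84, 83, 83, 79, 81, 83, 94, 107, 112, 112, 107, 100, 99, 99, 99, 99, 108, 111, 100, 90, 87, 83, 83, 84, 81, 70, 60, 51, 45, 42, 36, 32, 33, 34, 32, 35, 33, 30, 31, 22, 36, 30, 30, 37, 41, 54, 56, 67, 68, 75, 78, 82, 87, 92, 107, 111, 102, 94, 94, 98, 97, 105, 111, 117, 128, 140, 142, 141, 147, 153, 162, 158, 150, 125]
col252 [91, 92, 90, 91, 93, 96, 94, 91, 102, 122, 144, 156, 146, 124, 98, 87, 89, 90, 80, 69, 59, 55, 50, 50, 52, 58, 74, 79, 86, 88, 83, 72, 60, 51, 50, 39, 33, 44, 62, 85, 89, 83, 82, 63, 46, 28, 32, 35, 27, 32, 31, 27, 24, 28, 30, 34, 36, 40, 34, 47, 36, 43, 49, 46, 44]
side tcpline [[252.8, 163.0], [252.6, 147.9], [252.6, 142.1], [252.6, 139.1]]
```

{"method": "apply_moves", "body": {"motion": [{"x": 0.15,"y": 0.15,"z": -2,"yaw": 0,"hand": -1},{"x": 0.15,"y": 0.15,"z": -4,"yaw": 0,"hand": -1},{"x": 0.15,"y": 0.15,"z": -5,"yaw": 0,"hand": -1},{"x": 0.15,"y": 0.15,"z": -5.5,"yaw": 0,"hand": -1},{"x": 0.15,"y": 0.15,"z": -5.8,"yaw": 0,"hand": -1},{"x": 0.15,"y": 0.15,"z": -5.8,"yaw": 0,"hand": -1}]}}

```text
clock: 10.48
position: [0.5386, -0.06, 0.1157]
ee_rot: [3.118, 0.382, 0.001]
force: [0.3, -0.7, 0.0]
width: 0.321
gripper_force: 12.0
```

{"method": "apply_moves", "body": {"motion": [{"x": 0,"y": 0,"z": -0.2,"yaw": 0,"hand": -1},{"x": 0,"y": 0,"z": -0.3,"yaw": 0,"hand": -1},{"x": 0,"y": 0,"z": -0.3,"yaw": 0,"hand": -1}]}}

```text
clock: 10.85
position: [0.5383, -0.06, 0.1124]
ee_rot: [3.118, 0.382, -0.0]
force: [-0.4, -0.7, -0.1]
width: 0.316
gripper_force: 12.0
```

{"method": "apply_moves", "body": {"motion": [{"x": 0,"y": 0,"z": -0.2,"yaw": 0,"hand": -1},{"x": 0,"y": 0,"z": -0.5,"yaw": 0,"hand": -1},{"x": 0,"y": 0,"z": -0.5,"yaw": 0,"hand": -1}]}}

```text
clock: 11.22
position: [0.5381, -0.06, 0.1071]
ee_rot: [-3.118, -0.382, 0.001]
force: [-0.5, 0.1, -0.7]
width: 0.318
gripper_force: 12.0
```

The plug is 13 mm into the tube with no side force, so I'll release it and rise.

{"method": "apply_moves", "body": {"motion": [{"x": 0,"y": 0,"z": 0,"yaw": 0,"hand": 0},{"x": 0,"y": 0,"z": 0,"yaw": 0,"hand": 0},{"x": 0,"y": 0,"z": 0,"yaw": 0,"hand": 0},{"x": 0,"y": 0,"z": 4,"yaw": 0,"hand": 0},{"x": 0,"y": 0,"z": 10,"yaw": 0,"hand": 0},{"x": 0,"y": 0,"z": 16,"yaw": 0,"hand": 0},{"x": 0,"y": 0,"z": 19,"yaw": 0,"hand": 0},{"x": 0,"y": 0,"z": 19,"yaw": 0,"hand": 0}]}}

```text
clock: 12.22
position: [0.5398, -0.06, 0.3002]
ee_rot: [3.117, 0.382, 0.008]
force: [0.1, -0.2, -0.3]
width: 0.498
gripper_force: 0.0
```

```bash
python3 lk.py plug:.1,tube:.132,first_plug:.1; python3 - <<'E'
from h import *
d=np.load("last.npz"); m={"camera_matrix":d["K"],"T":d["T"]}; im=d["im"]
s=get_image("side"); 
for q in ["plug","tube"]:
    for r in recognise(q,"side"): print("side",q,round(r["p"],2),np.round(r["rect"],1))
g=lambda im,x,y,W,H:cv2.resize(im[y:y+H,x:x+W],(400,400),interpolation=cv2.INTER_CUBIC)
c=proj("w",(.538,-.06,.132),m).astype(int); print("exp",c)
cv2.imwrite("pics/j.png",np.hstack([g(im,c[0]-40,c[1]-45,80,80),g(s,223,150,60,60)]))
E
```

```text
12.22 [ 0.5398 -0.06    0.3002] [3.117 0.382 0.008] F [ 0.1 -0.2 -0.3] w 0.498 dq 0.07
plug 0.75 [247. 160. 266. 181.] 254.1 169.3 [ 0.5366 -0.0609  0.1   ]
tube 0.97 [234. 138. 277. 194.] 254.0 162.3 [ 0.5513 -0.0571  0.132 ]
tube 0.56 [390. 201. 450. 241.] 423.5 216.5 [ 0.5346 -0.3011  0.132 ]
side plug 0.26 [235.  196.4 245.5 249.9]
side tube 0.58 [240.6 161.7 263.8 205.6]
exp [253 172]
```

View pics/j.png

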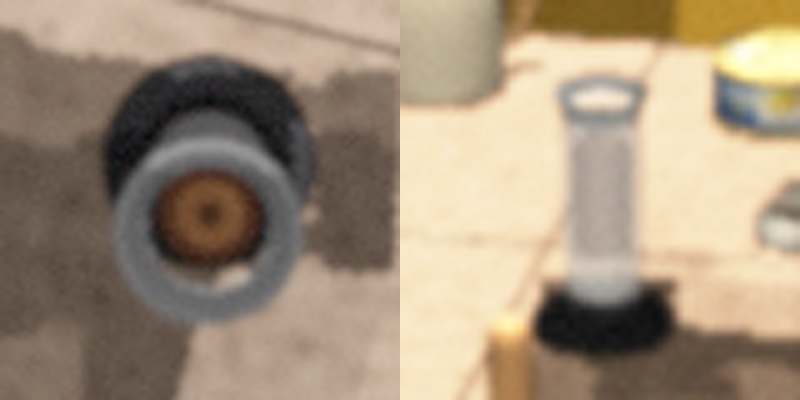

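The wrist crop shows the loose plug inside the bore, centred in the ring. The side crop shows one two-plug column in the tube, at rows 171-189 px. Next, the smaller tamper on the board.

{"method": "apply_moves", "body": {"motion": [{"x": -1,"y": 6,"z": -1,"yaw": 0,"hand": 0.2},{"x": -5,"y": 37,"z": -4,"yaw": 0,"hand": 0.2},{"x": -5,"y": 37,"z": -4,"yaw": 0,"hand": 0.2},{"x": -5,"y": 37,"z": -4,"yaw": 0,"hand": 0.2},{"x": -5,"y": 37,"z": -4,"yaw": 0,"hand": 0.2},{"x": -5,"y": 37,"z": -4,"yaw": 0,"hand": 0.2},{"x": -5,"y": 37,"z": -4,"yaw": 0,"hand": 0.2},{"x": -5,"y": 37,"z": -4,"yaw": 0,"hand": 0.2},{"x": -5,"y": 37,"z": -4,"yaw": 0,"hand": 0.2}]}}

```text
clock: 13.7
position: [0.4891, 0.3082, 0.2573]
ee_rot: [3.118, 0.378, 0.0]
force: [-0.3, 0.2, -0.6]
width: 0.598
gripper_force: 0.0
```

```bash
python3 lk.py tamper:.1 k.png; cat > tf.py <<'E'
from fit import *
from scipy.optimize import minimize
m=camera_model("wrist"); get_image("wrist"); s=observe(); print(s["position"].round(4))
def ts(xy,m):
    I=np.zeros((1536,2048),np.uint8)
    for r,a,b in [(.015,.022,.036),(.0115,.036,.042),(.009,.042,.174),(.007,.174,.182)]: I|=sil(xy,r,a,b,m)
    return I
for r in silhouettes("tamper","wrist")[:2]:
    M=cv2.resize(r["mask"].astype(np.uint8),None,fx=4,fy=4,interpolation=cv2.INTER_NEAREST)
    f=lambda p:1-(ts(p/100,m)&M).sum()/(ts(p/100,m)|M).sum()
    best=min((minimize(f,x0,method="Nelder-Mead",options=dict(initial_simplex=[x0,x0+[1,0],x0+[0,1]],xatol=.01,fatol=1e-4)) for x0 in np.array([[48.6,31.1],[49.,31.8],[48.,30.5]])),key=lambda o:o.fun)
    print(round(r["p"],2),np.round(r["rect"]),(best.x/100).round(4),round(1-best.fun,3))
E
python3 tf.py
```

```text
13.7 [0.4891 0.3082 0.2573] [3.118 0.378 0.   ] F [-0.3  0.2 -0.6] w 0.598 dq 0.01
tamper 0.96 [ 57.  76. 173. 117.] 111.1 95.3 [0.5389 0.4952 0.1   ]
tamper 0.76 [239. 148. 260. 194.] 249.0 170.7 [0.4896 0.315  0.1   ]
[0.4889 0.3087 0.2576]
0.78 [241. 151. 262. 192.] [0.4921 0.3146] 0.873
0.59 [ 57.  76. 170. 114.] [0.486 0.311] 0.0
```

View pics/k.png

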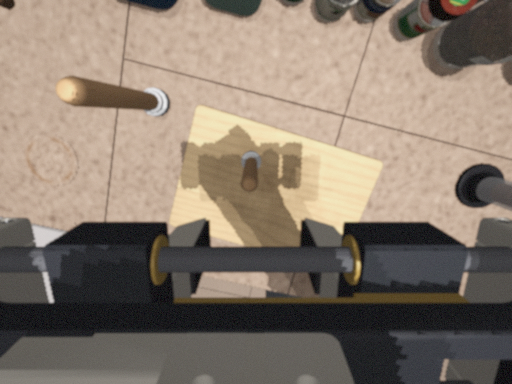

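The view shows the larger rod at (65-165,100) off the board and the smaller tamper, foot at (250,158) and top at (249,185), on the board between the fingers. The fit puts it at (0.492,0.315). I'll descend and grip the upper shaft.

{"method": "apply_moves", "body": {"newtons": 40, "motion": [{"x": 0.3,"y": 0.6,"z": -3,"yaw": 0,"hand": 0.2},{"x": 0.3,"y": 0.6,"z": -7,"yaw": 0,"hand": 0.2},{"x": 0.3,"y": 0.6,"z": -11,"yaw": 0,"hand": 0.2},{"x": 0.3,"y": 0.6,"z": -12.5,"yaw": 0,"hand": 0.2},{"x": 0.3,"y": 0.6,"z": -13,"yaw": 0,"hand": 0.2},{"x": 0.3,"y": 0.6,"z": -13.4,"yaw": 0,"hand": 0.2},{"x": 0.3,"y": 0.6,"z": -13.4,"yaw": 0,"hand": 0.2}]}}

```text
clock: 14.78
position: [0.4919, 0.3164, 0.1244]
ee_rot: [-3.118, -0.382, -0.002]
force: [-0.5, 0.6, 0.2]
width: 0.601
gripper_force: 0.0
```

```bash
python3 tf.py; python3 - <<'E'
from h import *
s=observe(); print(s["force"].round(2)); m=camera_model("wrist"); p=s["position"]
print([proj("w",(.4921,.3146,z),m).round(0).tolist() for z in (.022,.182)],proj("w",p,m).round(0))
E
```

```text
[0.4919 0.3164 0.1244]
0.82 [244. 169. 272. 249.] [0.4959 0.3158] 0.793
0.59 [  0.  64. 143. 121.] [0.486 0.311] 0.0
[ 0.53 -0.27  0.82]
[[256.0, 183.0], [257.0, 253.0]] [254. 215.]
```

{"method": "apply_moves", "body": {"newtons": 40, "motion": [{"x": 0,"y": 0,"z": 0,"yaw": 0,"hand": -1},{"x": 0,"y": 0,"z": 0,"yaw": 0,"hand": -1},{"x": 0,"y": 0,"z": 0,"yaw": 0,"hand": -1},{"x": 0,"y": 0,"z": 0,"yaw": 0,"hand": -1},{"x": 0,"y": 0,"z": 0,"yaw": 0,"hand": -1},{"x": 0,"y": 0,"z": 0,"yaw": 0,"hand": -1}]}}

```text
clock: 15.62
position: [0.4914, 0.3158, 0.1234]
ee_rot: [3.118, 0.382, -0.0]
force: [-0.2, 1.4, 0.2]
width: 0.185
gripper_force: 40.0
```

Gripped on the 18 mm shaft; its underside is at TCP z − 0.101. I'll lift and carry it to the tube.

{"method": "apply_moves", "body": {"motion": [{"x": 0,"y": 0,"z": 2,"yaw": 0,"hand": -1},{"x": 0,"y": 0,"z": 6,"yaw": 0,"hand": -1},{"x": 0,"y": 0,"z": 11,"yaw": 0,"hand": -1},{"x": 0.2,"y": -2,"z": 15,"yaw": 0,"hand": -1},{"x": 0.6,"y": -6,"z": 15,"yaw": 0,"hand": -1},{"x": 1.3,"y": -11,"z": 15,"yaw": 0,"hand": -1},{"x": 2,"y": -16,"z": 15,"yaw": 0,"hand": -1},{"x": 2.6,"y": -21,"z": 15,"yaw": 0,"hand": -1},{"x": 3.2,"y": -26,"z": 15,"yaw": 0,"hand": -1},{"x": 3.8,"y": -31,"z": 15,"yaw": 0,"hand": -1}]}}

```text
clock: 16.88
position: [0.5291, 0.0044, 0.2732]
ee_rot: [-3.118, -0.382, 0.001]
force: [1.1, -0.1, -1.1]
width: 0.177
gripper_force: 40.0
```

{"method": "apply_moves", "body": {"motion": [{"x": 0.5,"y": -3.5,"z": 0,"yaw": 0,"hand": -1},{"x": 0.8,"y": -5.5,"z": 0,"yaw": 0,"hand": -1},{"x": 0.8,"y": -6.6,"z": 0,"yaw": 0,"hand": -1},{"x": 0.8,"y": -6.6,"z": 0,"yaw": 0,"hand": -1},{"x": 0.8,"y": -6.6,"z": 0,"yaw": 0,"hand": -1},{"x": 0.8,"y": -6.6,"z": 0,"yaw": 0,"hand": -1}]}}

```text
clock: 17.62
position: [0.5373, -0.0589, 0.2735]
ee_rot: [-3.118, -0.384, -0.0]
force: [-1.1, 0.6, -2.1]
width: 0.181
gripper_force: 40.0
```

```bash
python3 lk.py tamper:.17,tube:.132,plug:.11; python3 - <<'E'
from h import *
s=observe(); p=s["position"]; d=np.load("last.npz"); m={"camera_matrix":d["K"],"T":d["T"]}
R=cv2.Rodrigues(s["ee_rot"])[0]; print("toolz",R[:,2].round(3))
for n,P in [("ring c",(.5375,-.0605,.132)),("foot c",p-[0,0,.1014]),("shaft@-.06",p-[0,0,.06])]: print(n,proj("w",P,m).round(1))
get_image("side"); M=camera_model("side")
for r in silhouettes("tamper","side"):
    ys,xs=np.nonzero(r["mask"]); print("side",round(r["p"],2),np.round(r["rect"]),[(y,xs[ys==y].min(),xs[ys==y].max()) for y in range(ys.min(),ys.max()+1,6)])
print("exp side top/bottom",[proj("side",p+[0,0,z]).round(1).tolist() for z in(-.1014,.03)])
get_image("top")
E
```

```text
17.62 [ 0.5373 -0.0589  0.2735] [-3.118 -0.384 -0.   ] F [-1.1  0.6 -2.1] w 0.181 dq 0.01
tamper 0.93 [241. 167. 270. 247.] 254.9 209.9 [ 0.5066 -0.0675  0.17  ]
tube 0.6 [235. 136. 282. 188.] 255.2 157.1 [ 0.5588 -0.0547  0.132 ]
plug 0.7 [248. 159. 267. 170.] 256.1 165.8 [ 0.545  -0.0594  0.11  ]
toolz [ 0.  0. -1.]
ring c [255.5 175.1]
foot c [254.8 182.8]
shaft@-.06 [254.8 193.1]
side 0.64 [196. 209. 215. 297.] [(211, np.int64(200), np.int64(200)), (217, np.int64(195), np.int64(205)), (223, np.int64(196), np.int64(206)), (229, np.int64(195), np.int64(206)), (235, np.int64(196), np.int64(206)), (241, np.int64(196), np.int64(207)), (247, np.int64(197), np.int64(207)), (253, np.int64(197), np.int64(207)), (259, np.int64(197), np.int64(208)), (265, np.int64(199), np.int64(208)), (271, np.int64(199), np.int64(209)), (277, np.int64(200), np.int64(209)), (283, np.int64(198), np.int64(212)), (289, np.int64(196), np.int64(213)), (295, np.int64(198), np.int64(211))]
side 0.53 [249. 111. 260. 150.] [(113, np.int64(250), np.int64(255)), (119, np.int64(250), np.int64(256)), (125, np.int64(250), np.int64(256)), (131, np.int64(250), np.int64(255)), (137, np.int64(250), np.int64(255)), (143, np.int64(250), np.int64(255)), (149, np.int64(249), np.int64(258))]
exp side top/bottom [[252.4, 151.8], [252.0, 112.6]]
```

{"method": "apply_moves", "body": {"motion": [{"x": 0,"y": -0.15,"z": -2,"yaw": 0,"hand": -1},{"x": 0,"y": -0.15,"z": -3.5,"yaw": 0,"hand": -1},{"x": 0,"y": -0.15,"z": -4.2,"yaw": 0,"hand": -1},{"x": 0,"y": -0.15,"z": -4.6,"yaw": 0,"hand": -1},{"x": 0,"y": -0.15,"z": -4.6,"yaw": 0,"hand": -1}]}}

```text
clock: 18.6
position: [0.5374, -0.0615, 0.2275]
ee_rot: [-3.118, -0.382, 0.0]
force: [-0.2, -0.4, -2.8]
width: 0.179
gripper_force: 40.0
```

{"method": "apply_moves", "body": {"motion": [{"x": 0,"y": 0,"z": -0.3,"yaw": 0,"hand": -1},{"x": 0,"y": 0,"z": -0.6,"yaw": 0,"hand": -1},{"x": 0,"y": 0,"z": -0.6,"yaw": 0,"hand": -1}]}}

```text
clock: 18.98
position: [0.5372, -0.0615, 0.2212]
ee_rot: [-3.118, -0.382, 0.001]
force: [0.5, -0.5, -1.5]
width: 0.182
gripper_force: 40.0
```

{"method": "apply_moves", "body": {"newtons": 60, "motion": [{"x": 0,"y": 0,"z": -0.3,"yaw": 0,"hand": -1},{"x": 0,"y": 0,"z": -0.6,"yaw": 0,"hand": -1},{"x": 0,"y": 0,"z": -0.9,"yaw": 0,"hand": -1},{"x": 0,"y": 0,"z": -1.2,"yaw": 0,"hand": -1},{"x": 0,"y": 0,"z": -1.5,"yaw": 0,"hand": -1},{"x": 0,"y": 0,"z": -1.5,"yaw": 0,"hand": -1}]}}

```text
clock: 19.73
position: [0.5372, -0.0615, 0.2061]
ee_rot: [-3.118, -0.382, 0.001]
force: [0.4, 0.6, -2.2]
width: 0.18
gripper_force: 60.0
```

{"method": "apply_moves", "body": {"motion": [{"x": 0,"y": 0,"z": -0.3,"yaw": 0,"hand": -1},{"x": 0,"y": 0,"z": -0.6,"yaw": 0,"hand": -1},{"x": 0,"y": 0,"z": -0.9,"yaw": 0,"hand": -1},{"x": 0,"y": 0,"z": -1.2,"yaw": 0,"hand": -1},{"x": 0,"y": 0,"z": -1.2,"yaw": 0,"hand": -1}]}}

```text
clock: 20.35
position: [0.5371, -0.0616, 0.194]
ee_rot: [-3.118, -0.382, 0.001]
force: [0.1, 0.5, -0.1]
width: 0.179
gripper_force: 60.0
```

{"method": "apply_moves", "body": {"motion": [{"x": 0,"y": 0,"z": -0.3,"yaw": 0,"hand": -1},{"x": 0,"y": 0,"z": -0.6,"yaw": 0,"hand": -1},{"x": 0,"y": 0,"z": -0.9,"yaw": 0,"hand": -1},{"x": 0,"y": 0,"z": -1.2,"yaw": 0,"hand": -1},{"x": 0,"y": 0,"z": -1.2,"yaw": 0,"hand": -1}]}}

```text
clock: 20.98
position: [0.5369, -0.0616, 0.1819]
ee_rot: [-3.118, -0.382, 0.002]
force: [-0.5, -0.1, -0.8]
width: 0.179
gripper_force: 60.0
```

{"method": "apply_moves", "body": {"motion": [{"x": 0,"y": 0,"z": -0.2,"yaw": 0,"hand": -1},{"x": 0,"y": 0,"z": -0.4,"yaw": 0,"hand": -1},{"x": 0,"y": 0,"z": -0.6,"yaw": 0,"hand": -1},{"x": 0,"y": 0,"z": -0.8,"yaw": 0,"hand": -1},{"x": 0,"y": 0,"z": -0.8,"yaw": 0,"hand": -1}]}}

```text
clock: 21.6
position: [0.5371, -0.0615, 0.1741]
ee_rot: [-3.118, -0.382, 0.001]
force: [0.5, 0.5, 0.2]
width: 0.182
gripper_force: 60.0
```

{"method": "apply_moves", "body": {"motion": [{"x": 0,"y": 0,"z": -0.15,"yaw": 0,"hand": -1},{"x": 0,"y": 0,"z": -0.3,"yaw": 0,"hand": -1},{"x": 0,"y": 0,"z": -0.3,"yaw": 0,"hand": -1}]}}

```text
clock: 21.98
position: [0.5372, -0.0615, 0.1713]
ee_rot: [-3.118, -0.382, 0.0]
force: [-0.1, 0.3, 1.1]
width: 0.176
gripper_force: 60.0
```

{"method": "apply_moves", "body": {"motion": [{"x": 0,"y": 0,"z": -0.1,"yaw": 0,"hand": -1},{"x": 0,"y": 0,"z": -0.2,"yaw": 0,"hand": -1},{"x": 0,"y": 0,"z": -0.2,"yaw": 0,"hand": -1}]}}

```text
clock: 22.35
position: [0.5388, -0.0615, 0.1711]
ee_rot: [3.118, 0.382, 0.005]
force: [-1.2, -0.9, 13.6]
width: 0.18
gripper_force: 60.0
```

It has bottomed: the tamper's underside is at 0.070 m, as expected, and the force is rising. I'll press more firmly.

{"method": "apply_moves", "body": {"motion": [{"x": 0,"y": 0,"z": -0.1,"yaw": 0,"hand": -1},{"x": 0,"y": 0,"z": -0.25,"yaw": 0,"hand": -1},{"x": 0,"y": 0,"z": -0.25,"yaw": 0,"hand": -1},{"x": 0,"y": 0,"z": -0.25,"yaw": 0,"hand": -1}]}}

```text
clock: 22.85
position: [0.5406, -0.0613, 0.1709]
ee_rot: [3.117, 0.382, 0.012]
force: [-3.4, 0.9, 29.0]
width: 0.179
gripper_force: 60.0
```

{"method": "apply_moves", "body": {"motion": [{"x": 0,"y": 0,"z": -0.1,"yaw": 0,"hand": -1},{"x": 0,"y": 0,"z": -0.1,"yaw": 0,"hand": -1},{"x": 0,"y": 0,"z": -0.1,"yaw": 0,"hand": -1}]}}

```text
clock: 23.22
position: [0.5414, -0.0612, 0.1708]
ee_rot: [3.117, 0.382, 0.015]
force: [-3.1, 0.1, 34.5]
width: 0.179
gripper_force: 60.0
```

{"method": "apply_moves", "body": {"motion": [{"x": 0,"y": 0,"z": 0.5,"yaw": 0,"hand": -1},{"x": 0,"y": 0,"z": 1,"yaw": 0,"hand": -1},{"x": 0,"y": 0,"z": 2,"yaw": 0,"hand": -1},{"x": 0,"y": 0,"z": 4,"yaw": 0,"hand": -1},{"x": 0,"y": 0,"z": 6,"yaw": 0,"hand": -1},{"x": 0,"y": 0,"z": 8,"yaw": 0,"hand": -1},{"x": 0,"y": 0,"z": 10,"yaw": 0,"hand": -1},{"x": 0,"y": 0,"z": 11,"yaw": 0,"hand": -1},{"x": 0,"y": 0,"z": 11,"yaw": 0,"hand": -1}]}}

```text
clock: 24.35
position: [0.5376, -0.0615, 0.2763]
ee_rot: [3.118, 0.382, 0.001]
force: [0.7, -0.2, -1.2]
width: 0.178
gripper_force: 60.0
```

```bash
python3 lk.py tamper:.17,tube:.132,plug:.07,first_plug:.07; python3 - <<'E'
from h import *
s=observe(); p=s["position"]; get_image("side")
for q in ["tamper","tube","first_plug","plug"]:
  for r in silhouettes(q,"side"):
    ys,xs=np.nonzero(r["mask"]); print("side",q,round(r["p"],2),np.round(r["rect"]),[(int(y),int(xs[ys==y].min()),int(xs[ys==y].max())) for y in range(ys.min(),ys.max()+1,8)])
print("exp side",[proj("side",p+[0,0,z]).round(1).tolist() for z in(-.1014,.03)])
E
```

```text
24.35 [ 0.5376 -0.0615  0.2763] [3.118e+00 3.820e-01 1.000e-03] F [ 0.7 -0.2 -1.2] w 0.178 dq 0.03
tamper 0.57 [239. 167. 269. 247.] 254.6 209.2 [ 0.5068 -0.0698  0.17  ]
plug 0.74 [249. 161. 265. 171.] 253.5 165.4 [ 0.5377 -0.0605  0.07  ]
first_plug 0.57 [  1.  87. 148. 239.] 68.9 166.3 [0.472  0.1983 0.07  ]
side tamper 0.59 [196. 210. 216. 299.] [(211, 198, 202), (219, 195, 205), (227, 196, 206), (235, 197, 206), (243, 197, 207), (251, 198, 207), (259, 199, 208), (267, 199, 208), (275, 200, 210), (283, 198, 212), (291, 197, 214)]
side tamper 0.53 [251. 110. 258. 149.] [(112, 251, 253), (120, 250, 256), (128, 250, 256), (136, 250, 255), (144, 250, 256)]
side tube 0.73 [246. 162. 263. 205.] [(162, 248, 258), (170, 248, 258), (178, 248, 257), (186, 248, 257), (194, 246, 261), (202, 251, 257)]
exp side [[252.7, 151.1], [252.3, 111.9]]
```

The force peaked at about 35 N. The tamper is out and hangs straight. I'll take it back to the board.

{"method": "apply_moves", "body": {"motion": [{"x": -0.2,"y": 2,"z": 0,"yaw": 0,"hand": -1},{"x": -0.6,"y": 6,"z": 0,"yaw": 0,"hand": -1},{"x": -1.2,"y": 11,"z": 0,"yaw": 0,"hand": -1},{"x": -1.8,"y": 16,"z": 0,"yaw": 0,"hand": -1},{"x": -2.4,"y": 21,"z": 0,"yaw": 0,"hand": -1},{"x": -3,"y": 26,"z": 0,"yaw": 0,"hand": -1},{"x": -3.6,"y": 31,"z": 0,"yaw": 0,"hand": -1},{"x": -4.2,"y": 35,"z": 0,"yaw": 0,"hand": -1},{"x": -4.6,"y": 37.5,"z": 0,"yaw": 0,"hand": -1},{"x": -4.6,"y": 37.5,"z": 0,"yaw": 0,"hand": -1}]}}

```text
clock: 26.1
position: [0.4901, 0.316, 0.2757]
ee_rot: [-3.116, -0.388, 0.001]
force: [-0.9, 0.4, -2.8]
width: 0.179
gripper_force: 60.0
```

{"method": "apply_moves", "body": {"motion": [{"x": 0,"y": 0,"z": -3,"yaw": 0,"hand": -1},{"x": 0,"y": 0,"z": -7,"yaw": 0,"hand": -1},{"x": 0,"y": 0,"z": -11,"yaw": 0,"hand": -1},{"x": 0,"y": 0,"z": -13,"yaw": 0,"hand": -1},{"x": 0,"y": 0,"z": -14,"yaw": 0,"hand": -1},{"x": 0,"y": 0,"z": -14.7,"yaw": 0,"hand": -1},{"x": 0,"y": 0,"z": -14.7,"yaw": 0,"hand": -1}]}}

```text
clock: 26.98
position: [0.4916, 0.3133, 0.1292]
ee_rot: [-3.118, -0.381, -0.001]
force: [-0.6, 1.4, -1.6]
width: 0.175
gripper_force: 60.0
```

{"method": "apply_moves", "body": {"motion": [{"x": 0,"y": 0,"z": -0.2,"yaw": 0,"hand": -1},{"x": 0,"y": 0,"z": -0.4,"yaw": 0,"hand": -1},{"x": 0,"y": 0,"z": -0.55,"yaw": 0,"hand": -1},{"x": 0,"y": 0,"z": -0.55,"yaw": 0,"hand": -1}]}}

```text
clock: 27.48
position: [0.4914, 0.3135, 0.1235]
ee_rot: [3.118, 0.382, 0.0]
force: [0.2, 0.5, -2.2]
width: 0.177
gripper_force: 60.0
```

{"method": "apply_moves", "body": {"motion": [{"x": 0,"y": 0,"z": -0.1,"yaw": 0,"hand": -1},{"x": 0,"y": 0,"z": -0.1,"yaw": 0,"hand": -1}]}}

```text
clock: 27.72
position: [0.492, 0.3139, 0.1234]
ee_rot: [-3.118, -0.382, -0.003]
force: [-0.4, -1.5, 5.0]
width: 0.181
gripper_force: 60.0
```

It's standing on the board. I'll release gently and go straight up.

{"method": "apply_moves", "body": {"newtons": 5, "motion": [{"x": 0,"y": 0,"z": 0,"yaw": 0,"hand": -1},{"x": 0,"y": 0,"z": 0,"yaw": 0,"hand": -0.4},{"x": 0,"y": 0,"z": 0,"yaw": 0,"hand": 0.2},{"x": 0,"y": 0,"z": 0,"yaw": 0,"hand": 0.2},{"x": 0,"y": 0,"z": 0,"yaw": 0,"hand": 0.2},{"x": 0,"y": 0,"z": 0,"yaw": 0,"hand": 0.2},{"x": 0,"y": 0,"z": 4,"yaw": 0,"hand": 0.2},{"x": 0,"y": 0,"z": 9,"yaw": 0,"hand": 0.2},{"x": 0,"y": 0,"z": 14,"yaw": 0,"hand": 0.2},{"x": 0,"y": 0,"z": 14,"yaw": 0,"hand": 0.2}]}}

```text
clock: 28.98
position: [0.493, 0.3152, 0.2668]
ee_rot: [-3.115, -0.381, -0.011]
force: [-0.4, 0.7, -0.7]
width: 0.597
gripper_force: 0.0
```

{"method": "apply_moves", "body": {"motion": [{"x": -1,"y": -10,"z": 2,"yaw": 0,"hand": 0.2},{"x": -1,"y": -18,"z": 2,"yaw": 0,"hand": 0.2},{"x": -1,"y": -18,"z": 2,"yaw": 0,"hand": 0.2},{"x": -1,"y": -18,"z": 2,"yaw": 0,"hand": 0.2},{"x": -1,"y": -18,"z": 2,"yaw": 0,"hand": 0.2},{"x": -1,"y": -18,"z": 2,"yaw": 0,"hand": 0.2}]}}

```text
clock: 29.72
position: [0.481, 0.135, 0.282]
ee_rot: [-3.117, -0.386, 0.001]
force: [0.1, -0.3, 0.1]
width: 0.599
gripper_force: 0.0
```

```bash
python3 - <<'E'
from h import *
s=observe(); print(s["clock"],s["position"].round(3),s["force"].round(1))
T=get_image("top"); S=get_image("side")
for c,qs in [("side",["tamper","tube"]),("top",["tamper","tube","plug","fish_tin","match_box"])]:
  for q in qs:
    for r in silhouettes(q,c):
      ys,xs=np.nonzero(r["mask"]); print(c,q,round(r["p"],2),np.round(r["rect"]).astype(int).tolist(), xs.mean().round(1),ys.mean().round(1))
# brightness/colour along the tube axis in the side view: find plug column
for z in np.arange(.012,.131,.008):
    u,v=proj("side",(.5372,-.0612+.015,z)).round().astype(int); print(round(z,3),(u,v),S[v,u-2:u+3].mean(0).astype(int).tolist())
u,v=proj("top",(.4914,.3135,.03)); print("foot exp top",u,v, "side",proj("side",(.4914,.3135,.022)),proj("side",(.4914,.3135,.182)))
E
```

```text
29.725 [0.481 0.135 0.282] [ 0.1 -0.3  0.1]
side tamper 0.88 [193, 211, 214, 298] 203.0 256.1
side tamper 0.67 [234, 194, 249, 251] 240.4 227.1
side tamper 0.16 [279, 175, 286, 187] 280.5 181.5
side tube 0.67 [241, 163, 264, 204] 253.1 183.4
top tamper 0.91 [84, 173, 121, 198] 103.0 184.9
top tamper 0.69 [151, 192, 169, 209] 160.2 199.2
top tube 0.77 [274, 167, 298, 194] 283.9 180.5
top fish_tin 0.93 [371, 173, 400, 203] 385.6 187.9
top match_box 0.67 [317, 198, 340, 211] 330.4 204.9
0.012 (np.int64(252), np.int64(197)) [33, 32, 33]
0.02 (np.int64(252), np.int64(195)) [102, 107, 114]
0.028 (np.int64(252), np.int64(193)) [155, 166, 179]
0.036 (np.int64(252), np.int64(191)) [158, 169, 182]
0.044 (np.int64(252), np.int64(189)) [158, 170, 184]
0.052 (np.int64(252), np.int64(187)) [158, 170, 184]
0.06 (np.int64(252), np.int64(185)) [157, 170, 183]
0.068 (np.int64(252), np.int64(182)) [165, 181, 203]
0.076 (np.int64(252), np.int64(180)) [182, 208, 231]
0.084 (np.int64(252), np.int64(178)) [200, 217, 230]
0.092 (np.int64(252), np.int64(176)) [204, 219, 229]
0.1 (np.int64(252), np.int64(174)) [202, 217, 228]
0.108 (np.int64(252), np.int64(171)) [201, 216, 228]
0.116 (np.int64(252), np.int64(169)) [176, 186, 194]
0.124 (np.int64(252), np.int64(167)) [151, 158, 162]
foot exp top 164.31888544733857 203.21584489696298 side [240.51101756 251.54393635] [239.22023422 197.52295632]
```

The tamper stands upright on the board. The side view shows the plug column ending at about 70 mm, so the lower plug is on the floor. The tin and the box haven't moved.

```bash
python3 -c "
from cell import sign_off
print(sign_off())"
```

```text
the job is handed in; nothing more can be done
None
```

I handed the job in at about 30 s: the loose plug is on top of the caught one, both are pressed down (about 35 N) with the lower plug on the tube floor, the tamper stands upright on the board again, and the tin and box were not moved.

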